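# Clamp a carving blank with the click wrench

### The job

Slide the wooden blank along the clamp's bed until its round end rests against the end stop, then swing the clamp's click wrench clockwise (seen from above) until it breaks over with a click, and stop at once: do not push the handle on to the end of its free swing and do not crush the wood. Let go of the wrench, leave the blank clamped against the stop, and do not disturb the other things on the bench.

Things in the scene. Friction and masses are not known exactly. Their poses are not given: they have to be found in the camera images.
- clamp: carver's hold-down clamp, fixed to the bench. Origin on the bench top below the vertical screw axis. Wooden bed, top 20 mm up, y -210 to +90, x -55 to +55 mm. Two fences along y (tops 32 mm up, 46 mm apart, y -200 to +60 mm) guide the blank. A steel column at x +85 mm carries an arm (38 mm wide, top 122 mm up) to the screw axis; nothing stands over the bed below y -25 mm
- end_stop (a point): middle of the end stop's flat face, at y +60 mm in the clamp's frame, 38 mm above the bench; the stop is a dark wooden cross block on the bed, 90 mm wide, top 56 mm above the bench; the blank slides towards it along the clamp's +y
- blank: loose light wooden neck blank, 190 mm long (its y), 40 wide, 36 high, about 180 g, lying on the bed between the fences. Origin: centre of its underside. Round end (radius 20) at y +95 mm, towards the stop; flat end at y -95 mm. It starts 40 to 90 mm short of the stop; home, its origin is at y -35 mm in the clamp's frame
- pad: round cork-faced clamp pad, radius 19 mm, on the screw axis below the arm; origin: centre of its lower face. It starts 3 to 6 mm above the blank's top and goes down 8 mm per radian that the wrench is turned clockwise (from above). The foot is springy, 20 N per mm. Above 130 N the wood is crushed
- wrench_head (a point): centre of the round steel wrench head (42 mm across) that turns the screw, on the screw axis, 147 mm above the bench; its top cap ends 168 mm up. z up; x along the wrench, where the handle points while not broken over. It turns with the screw, which stays where it is left
- wrench_handle (a point): point on the axis of the wrench's level round grip (22 mm thick, dark), 140 mm from the screw axis, 147 mm above the bench; the grip spans 95 to 180 mm from the axis. x outward, z up. It starts towards the clamp's -x side (176 to 200 deg from the clamp's x axis) and tightens clockwise seen from above, towards the clamp's +y side, 0.6 to 1.6 rad in all, over free space
- wrench: the click wrench's handle (origin on the screw axis). Force across it at 140 mm: about 6 N of drag while moving (less at rest), then, the pad on the wood, rising to a preset 8 to 12 N, unknown in each run. There it clicks: the handle alone swings on, the head stands still, the force falls by a third in 0.1 rad. Its swing ends hard at 0.2 rad; never go past 0.16. Let go, it springs back in line
- chisel: wood chisel lying flat, about 230 x 26 mm, near the clamp; origin under the middle of it; leave alone
- gouge: slim gouge lying flat, about 225 x 24 mm; leave alone
- mallet: wooden mallet lying down, head 72 mm across, 240 mm long; leave alone
- offcut: small wood offcut 70 x 45 x 30 mm beside the clamp; leave alone
- spare_blank: a second, wider wooden blank, 172 x 45 x 36 mm, lying on the bench away from the clamp; leave alone
- glue: glue bottle, 60 mm across, 150 mm tall, upright; leave alone
- brush: small hand brush lying on the bench; leave alone
Mind the look-alikes: they are no part of the job. What is shaped like the blank but orange or red is not meant.

How it is judged:
On the way, in this order (a step that is already met when the one before it is completed fails the run):
1. the blank lies on the bed with its round end against the end stop (within 4.5 mm), the wrench not yet clicked (y of blank in the frame of clamp above -0.0395 m and z of blank in the frame of clamp below 0.024 m and angle between the x axis of wrench_handle and the x axis of wrench_head, either way round below 0.05 rad), for 0.2 s.
2. the wrench has broken over by more than 0.06 rad with the pad pressing on the blank, which is home (y of blank in the frame of clamp above -0.0395 m and z of blank in the frame of clamp below 0.024 m and contact force between pad and blank above 15 N and angle between the x axis of wrench_handle and the x axis of wrench_head, either way round above 0.06 rad), for 0.05 s.
At the end, for the whole second after the job is handed in: the blank lies at rest on the bed with its round end within 4.5 mm of the end stop, the pad still presses on it with more than 15 N, and the wrench handle, let go, has sprung back in line with its head (within 0.04 rad) (y of blank in the frame of clamp above -0.0395 m and z of blank in the frame of clamp below 0.024 m and contact force between pad and blank above 15 N and angle between the x axis of wrench_handle and the x axis of wrench_head, either way round below 0.04 rad and linear speed of blank below 0.01 m/s); the robot touches nothing.
It fails at once if the handle is swung on past the click: more than 0.16 rad out of line with the head (angle between the x axis of wrench_handle and the x axis of wrench_head, either way round above 0.16 rad).
It fails at once if the wood is crushed: the pad presses on the blank with more than 130 N (contact force between pad and blank above 130 N).
It fails at once if another thing on the bench is moved by more than 25 mm (distance of any of chisel, gouge, mallet, offcut, spare_blank, glue, brush from where it was at the start of the episode above 0.025 m).
It also fails if it takes over 67 s, if anything falls off the work surface, if the arm or the gripper's body presses on something with over 40 N, if the wrist force passes 120 N, or if a joint passes its speed limit or range.

### The arm

A 7-joint arm with a two-finger parallel gripper is mounted at the origin on the work surface. World frame = base frame: x ahead of the robot, y to its left, z up, the work surface at z = 0. Lengths are in m, angles in rad, forces in N, time in s.
With the tool pointing down it reaches from about 0.4 to 0.875 m from the base axis. Payload 6.5 kg.
Tool frame: the origin (TCP) lies at the very end of the fingers, on their centre line; the grasp point (between the pads) lies env.tcp_to_grasp behind it (env.tcp_to_grasp is the distance from the TCP to the grasp point, in m); x points along the fingers, y is the direction in which the jaws open and shut, and the axes are right-handed (so a half turn about x gives the same grasp; the last joint's range is limited). The gripper opens to 88 mm and grips with 3 to 60 N. Pads are 18 mm wide; open, the fingers measure 123 mm over their backs; the gripper's body (75 mm by 187 mm) begins 45 mm behind the grasp point.
Start: joints at [1.281, 0.536, -0.004, 1.538, 0.003, 1.067, -0.071], TCP at [0.144, -0.634, 0.212] pointing down, gripper open.
Joint ranges: [-2.7, 2.7], [-0.37, 2.16], [-1.27, 1.26], [0.24, 2.4], [-1.31, 4.45], [0.19, 1.91], [-2.76, 2.76]. Speed limits (rad/s): [2.39, 2.39, 3.14, 3.14, 3.14, 3.14, 3.14].

### API

Orientations are given as a rotation vector (axis times angle).
In Python, from cell import env gives the robot as it stands. The module is installed in compiled form; this text tells all that it offers.
- The arm moves only by the tool drive_tool, never from a script. Its argument "deltas" is a list of rows, each an object of numbers: "tx", "ty", "tz": the shift along the tool's x, y, z in cm; "spin": the turn about the tool's x in rad. In form: [{"tx": .., "ty": .., "tz": .., "spin": ..}, ...]. A call has 1 to 5 rows; each row is the pose to reach, as a shift and turn from the pose commanded when the call began, along the tool's axes at that moment; what a row does not reach only later rows make up. A row lasts 1/10 s, in which the tool goes at most 50 mm and 8.59 degrees, less where a joint would pass 70% of its speed; a pose out of reach is approached as far as the arm can. A call with a gripper value outside its range is refused whole. "gripper" is the gripper command: -1 is shut, 1 is fully open, values between are in proportion, set as the call begins (left out, the last holds). The fingers move at their own pace and stop on an object; "force" is the grip in N (left out, the last holds). Time passes only in rows, so rows that repeat a pose let the fingers close. It gives the time, the measured TCP pose, the force and the opening at its end, in the units of the state.
- env.read_state(): the state, without advancing time (a new reading comes with each control period).
- env.get_image(name): name is "scene" or "top"; returns (picture, depth): 480x640x3 uint8, red, green, blue; 480x640 float32, m along the optical axis (not along the pixel's ray), 0 where there is no reading.
- env.camera_model(name): a dict with "fx", "fy", "cx", "cy" (pixels), "world_to_cam" (4x4, takes a point from world to camera coordinates). Camera axes: x right, y down, z forward; pixel columns grow to the right and rows downward; lengths in m; the calibration is good to about 2 mm. A picture is of the moment at which its call begins. camera_model takes no time and is no camera call.
- env.job_done(): hands the job in, once; it reports no verdict.
The state is a dict: "clock": time; "joint_positions": joint angles; "joint_velocities": joint speeds; "joint_torque": joint torques, N m; "eef_pos": TCP position; "orientation": TCP orientation; "force": force on the tool from outside, world axes, zero at the start; "moment": the same for the moment, N m; "opening": finger opening in m.
Only numpy, scipy, OpenCV 4.12 (cv2) and the standard library are available. Lean on these libraries where they do the work, as an engineer would, in place of code of your own. Each camera call takes 0.05 s, during which the arm holds its last target.

## Working session

There is one attempt and no reset: what is moved stays moved. The work goes in short steps, Python scripts to look and compute and a tool call to move; the robot and the scene stay as the last step left them, time stands still between calls to the robot, and variables do not carry over. Pictures are saved under pics/ and viewed, and the job is handed in when it is done.

Besides the shell and the picture viewer there is one more tool, called after "Request:" as name(argument=value, ...) on one line, values as JSON. drive_tool: Moves the arm, as the interface text tells. Its arguments: {"type":"object","properties":{"deltas":{"type":"array","items":{"type":"object","properties":{"tx":{"type":"number"},"ty":{"type":"number"},"tz":{"type":"number"},"spin":{"type":"number"}}}},"gripper":{"type":"number"},"force":{"type":"number"}},"required":["deltas"]}

```bash
mkdir -p pics; python3 - <<'E'
from cell import env
import cv2,numpy as np,pickle
s=env.read_state();print(s);print(env.tcp_to_grasp)
for n in("scene","top"):
    p,d=env.get_image(n);m=env.camera_model(n);pickle.dump((p,d,m),open(f"{n}0.pkl","wb"))
    cv2.imwrite(f"pics/{n}0.png",p[:,:,::-1]);print(m)
E
```

```text
{'clock': 0.0, 'joint_positions': array([ 1.2808101 ,  0.53713655, -0.00444776,  1.53887931,  0.00262371,
        1.06732296, -0.07119938]), 'joint_velocities': array([ 8.67894386e-04, -7.30883765e-04, -3.33424713e-04, -5.94697058e-04,
        7.44080157e-05, -1.74689094e-03, -2.03964717e-03]), 'joint_torque': array([-2.39112178e-04, -5.70979750e+01,  9.90732685e-01, -2.51606137e+01,
       -5.62254433e-02,  1.78038958e-02,  1.62748865e-04]), 'eef_pos': array([ 0.14407746, -0.63313862,  0.21065584]), 'orientation': array([ 2.10338281,  0.23828663, -2.10409567]), 'force': array([ 0.22205991, -0.21942533, -0.28442221]), 'moment': array([ 0.01982916,  0.01492621, -0.02672809]), 'opening': 0.087872040981903}
0.0187
{'fx': 617.5235635578639, 'fy': 617.5235635578639, 'cx': 315.2397554953325, 'cy': 234.09870105670495, 'world_to_cam': array([[-0.33415687,  0.94233859, -0.01836201,  0.16205875],
       [ 0.69781801,  0.23425945, -0.67688443, -0.25166259],
       [-0.63355285, -0.23899892, -0.73586025,  2.17244273],
       [ 0.        ,  0.        ,  0.        ,  1.        ]])}
{'fx': 468.37600904734677, 'fy': 468.37600904734677, 'cx': 314.181784838014, 'cy': 245.09501577544364, 'world_to_cam': array([[ 0.00355127, -0.99999131,  0.00218176, -0.00352137],
       [-0.99607656, -0.00373027, -0.088417  ,  0.48622667],
       [ 0.08842437, -0.00185921, -0.99608116,  1.26115494],
       [ 0.        ,  0.        ,  0.        ,  1.        ]])}
```

View pics/scene0.png

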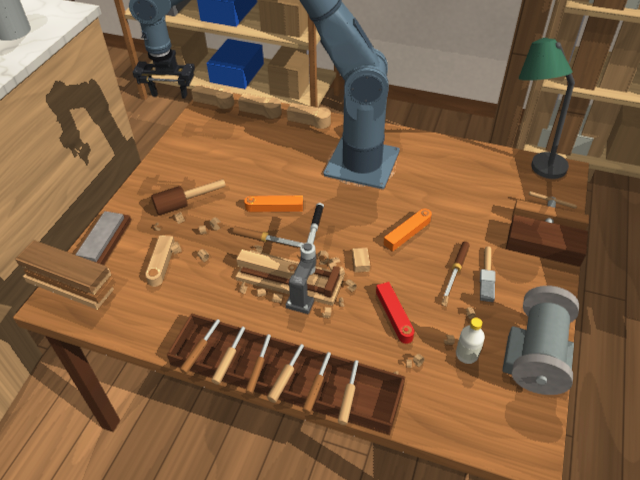

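View pics/top0.png

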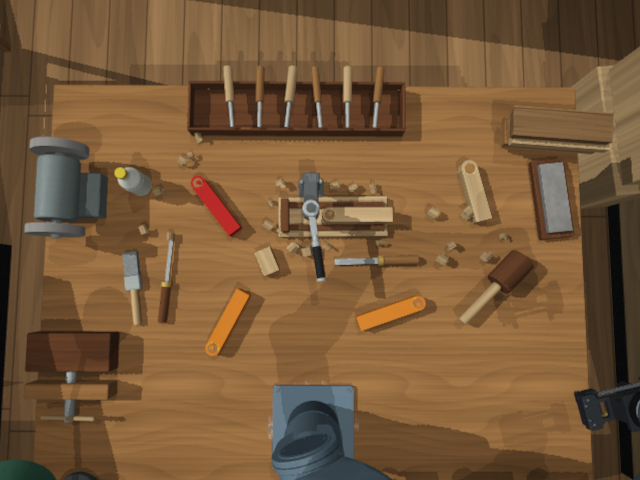

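The top view shows the clamp near (330,210) with its stop at left (284,215), the blank at (360,214), and the handle towards the robot, ending at (320,278). Candidates for the blank:
- light piece on the bed (360,214): chosen
- pale wide spare at (475,190)
- orange pieces at (228,322) and (390,313)
- red piece at (215,205)

Next is a close crop to check the choice.

```bash
python3 - <<'E'
import cv2,pickle
p,d,m=pickle.load(open("top0.pkl","rb"))
cv2.imwrite("pics/c1.png",cv2.resize(p[160:290,250:430,::-1],None,fx=4.4,fy=4.4,interpolation=cv2.INTER_CUBIC))
p,d,m=pickle.load(open("scene0.pkl","rb"))
cv2.imwrite("pics/c2.png",cv2.resize(p[195:320,220:380,::-1],None,fx=4.6,fy=4.6,interpolation=cv2.INTER_CUBIC))
E
```

```text
(no output)
```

View pics/c1.png

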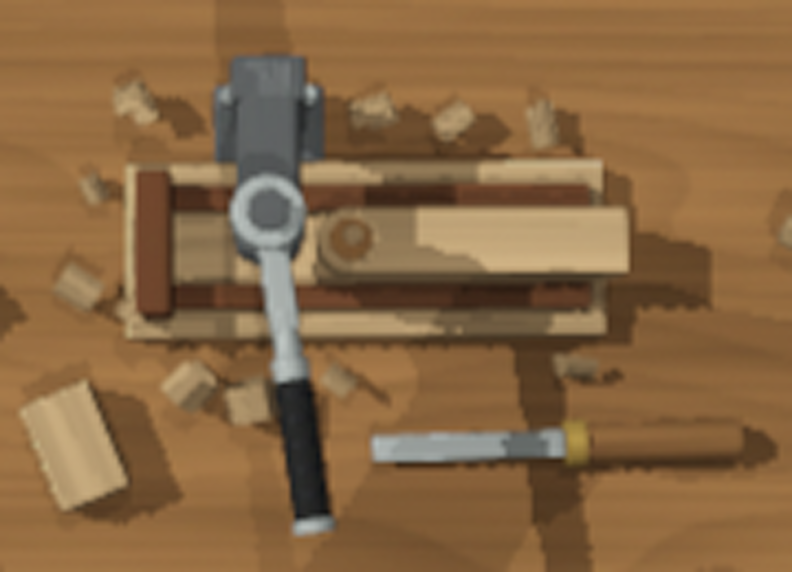

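View pics/c2.png

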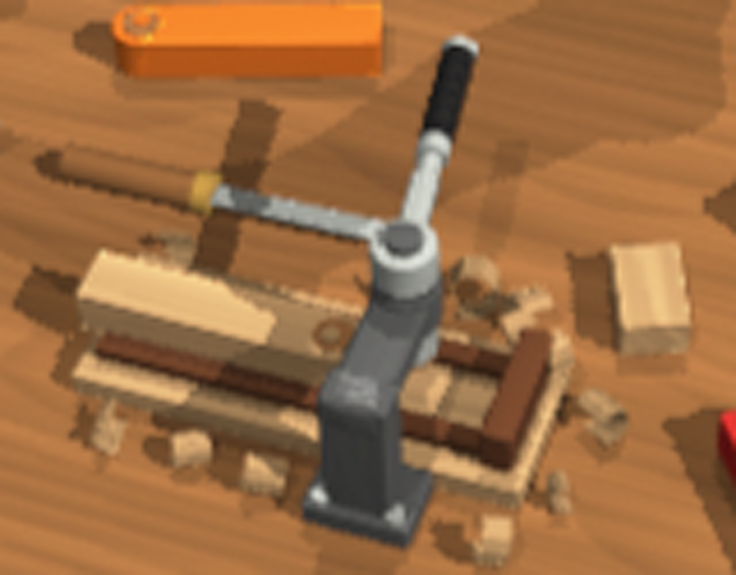

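```bash
cat > h.py <<'E'
import numpy as np,pickle
def ray(m,u,v,z):
    T=m["world_to_cam"];R=T[:3,:3];c=-R.T@T[:3,3]
    d=R.T@np.array([(u-m["cx"])/m["fx"],(v-m["cy"])/m["fy"],1.]);return c+d*(z-c[2])/d[2]
def rot(s):
    import cv2;return cv2.Rodrigues(np.array(s["orientation"]))[0]
E
python3 - <<'E'
from h import *
p,d,m=pickle.load(open("top0.pkl","rb"))
for n,x,y,z in [("bTL",125,163,.02),("bTR",603,160,.02),("bBR",605,338,.02),("bBL",125,337,.02),("head",268,210,.168),("hend",313,527,.147),("grip0",290,380,.147),("stop",172,240,.056),("fTR",629,207,.056),("fBR",629,272,.056)]:
    print(n,ray(m,250+x/4.4,160+y/4.4,z).round(4))
from cell import env
print(rot(env.read_state()).round(3))
E
```

```text
bTL [0.6195 0.0977 0.02  ]
bTR [ 0.6226 -0.203   0.02  ]
bBR [ 0.51   -0.2031  0.02  ]
bBL [0.5094 0.0966 0.02  ]
head [0.5648 0.0068 0.168 ]
hend [ 0.3897 -0.0189  0.147 ]
grip0 [ 0.472  -0.0058  0.147 ]
stop [0.5651 0.0659 0.056 ]
fTR [ 0.5865 -0.2128  0.056 ]
fBR [ 0.5465 -0.2124  0.056 ]
[[-0.     0.222 -0.975]
 [ 0.001 -0.975 -0.222]
 [-1.    -0.002  0.   ]]
```

Request:
drive_tool(deltas=[{"ty": -2.2,"tz": -4.2},{"ty": -4.6,"tz": -8.4},{"ty": -7,"tz": -12.6},{"ty": -9.4,"tz": -16.8},{"ty": -11.8,"tz": -20}], gripper=-1, force=30)

```text
$.deltas[0]: bad value
```

Request:
drive_tool(deltas=[{"ty": -2.2,"tz": -4.2},{"ty": -4.6,"tz": -8.4},{"ty": -7,"tz": -12.6},{"ty": -9.4,"tz": -16.8},{"ty": -11.8,"tz": -20}])

```text
$.deltas[0]: bad value
```

Request:
drive_tool(deltas=[{"ty": -2,"tz": -3.5,"spin": -0.14},{"ty": -4,"tz": -7,"spin": -0.28},{"ty": -5.8,"tz": -9.9,"spin": -0.42},{"ty": -5.8,"tz": -9.9,"spin": -0.56},{"ty": -5.8,"tz": -9.9,"spin": -0.7}])

```text
$.deltas[0]: bad value
```

Request:
drive_tool(deltas=[{"spin": -0.14},{"spin": -0.28},{"spin": -0.42},{"spin": -0.56},{"spin": -0.65}])

```text
$.deltas[0]: bad value
```

```bash
python3 - <<'E'
from h import *
from cell import env
s=env.read_state();print(rot(s).round(3),s["eef_pos"],s["force"],s["opening"],s["joint_positions"].round(2),s["clock"])
E
```

```text
[[-0.     0.222 -0.975]
 [ 0.001 -0.975 -0.222]
 [-1.    -0.002  0.   ]] [ 0.14414797 -0.63323011  0.21071374] [ 0.40799187 -0.11036835 -0.06041849] 0.08844361823382883 [ 1.28  0.54 -0.    1.54  0.    1.07 -0.07] 0.1
```

Request:
drive_tool(deltas=[{"tx": 0,"ty": -2.2,"tz": -4.2,"spin": 0},{"tx": 0,"ty": -4.6,"tz": -8.4,"spin": 0},{"tx": 0,"ty": -7,"tz": -12.6,"spin": 0},{"tx": 0,"ty": -9.4,"tz": -16.8,"spin": 0},{"tx": 0,"ty": -11.8,"tz": -20,"spin": 0}], gripper=-1, force=30)

```text
clock: 0.6
eef_pos: [0.3155, -0.4719, 0.2113]
orientation: [2.103, 0.239, -2.101]
force: [0.2, 0.1, -0.6]
opening: 0.0502
```

Request:
drive_tool(deltas=[{"tx": 0,"ty": -2.2,"tz": -4.2,"spin": 0},{"tx": 0,"ty": -4.6,"tz": -8.4,"spin": 0},{"tx": 0,"ty": -7,"tz": -12.6,"spin": 0},{"tx": 0,"ty": -9.4,"tz": -16.8,"spin": 0},{"tx": 0,"ty": -11.8,"tz": -20,"spin": 0}])

```text
clock: 1.1
eef_pos: [0.4839, -0.3125, 0.2113]
orientation: [2.103, 0.239, -2.102]
force: [0.6, -0.0, 1.0]
opening: 0.0102
```

Request:
drive_tool(deltas=[{"tx": 0,"ty": -2,"tz": -3.5,"spin": -0.14},{"tx": 0,"ty": -4,"tz": -7,"spin": -0.28},{"tx": 0,"ty": -5.8,"tz": -9.9,"spin": -0.42},{"tx": 0,"ty": -5.8,"tz": -9.9,"spin": -0.56},{"tx": 0,"ty": -5.8,"tz": -9.9,"spin": -0.7}])

```text
clock: 1.6
eef_pos: [0.5661, -0.2347, 0.2109]
orientation: [1.662, 0.837, -1.662]
force: [0.0, 0.4, 0.3]
opening: 0.0006
```

Request:
drive_tool(deltas=[{"tx": 0,"ty": 0,"tz": 0,"spin": -0.14},{"tx": 0,"ty": 0,"tz": 0,"spin": -0.28},{"tx": 0,"ty": 0,"tz": 0,"spin": -0.42},{"tx": 0,"ty": 0,"tz": 0,"spin": -0.56},{"tx": 0,"ty": 0,"tz": 0,"spin": -0.65}])

```text
clock: 2.1
eef_pos: [0.5651, -0.2363, 0.211]
orientation: [1.203, 1.214, -1.204]
force: [-0.3, -0.1, -0.7]
opening: 0.0005
```

```bash
python3 - <<'E'
from h import *
from cell import env
import cv2
s=env.read_state();print(rot(s).round(3),s["eef_pos"],s["force"],s["opening"],s["joint_positions"].round(2),s["clock"])
p,d=env.get_image("top");cv2.imwrite("pics/t1.png",p[100:360,200:520,::-1])
E
```

```text
[[-0.001  1.     0.008]
 [ 0.     0.008 -1.   ]
 [-1.    -0.001 -0.   ]] [ 0.56513077 -0.23633422  0.21100486] [-0.29264221 -0.11572847 -0.68998981] 0.00046638201370881197 [ 0.65  0.52 -0.46  1.62  0.25  1.06  0.13] 2.1
```

View pics/t1.png

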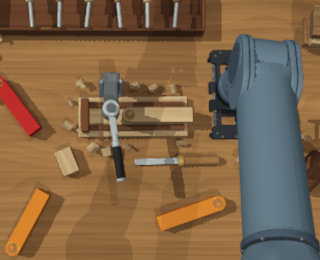

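Request:
drive_tool(deltas=[{"tx": 4.5,"ty": 0,"tz": 0,"spin": 0},{"tx": 9,"ty": 0,"tz": 0,"spin": 0},{"tx": 13.5,"ty": 0,"tz": 0,"spin": 0},{"tx": 16.5,"ty": 0,"tz": 0,"spin": 0},{"tx": 17.2,"ty": 0,"tz": 0,"spin": 0}])

```text
clock: 2.65
eef_pos: [0.5625, -0.2354, 0.0357]
orientation: [1.207, 1.216, -1.212]
force: [-0.4, -0.1, 0.7]
opening: 0.0005
```

Request:
drive_tool(deltas=[{"tx": 0,"ty": 0,"tz": -0.8,"spin": 0},{"tx": 0,"ty": 0,"tz": -1.6,"spin": 0},{"tx": 0,"ty": 0,"tz": -2.4,"spin": 0},{"tx": 0,"ty": 0,"tz": -3.2,"spin": 0},{"tx": 0,"ty": 0,"tz": -4,"spin": 0}])

```text
clock: 3.15
eef_pos: [0.5661, -0.1956, 0.0405]
orientation: [1.207, 1.209, -1.206]
force: [0.7, -0.8, -0.6]
opening: 0.0004
```

Request:
drive_tool(deltas=[{"tx": 0,"ty": 0,"tz": -0.9,"spin": 0},{"tx": 0,"ty": 0,"tz": -1.8,"spin": 0},{"tx": 0,"ty": 0,"tz": -2.7,"spin": 0},{"tx": 0,"ty": 0,"tz": -3.6,"spin": 0},{"tx": 0,"ty": 0,"tz": -4.5,"spin": 0}])

```text
clock: 3.65
eef_pos: [0.5652, -0.1505, 0.0394]
orientation: [1.207, 1.211, -1.207]
force: [-0.2, 0.4, 0.0]
opening: 0.0001
```

Request:
drive_tool(deltas=[{"tx": 0,"ty": 0,"tz": -0.4,"spin": 0},{"tx": 0,"ty": 0,"tz": -0.7,"spin": 0},{"tx": 0,"ty": 0,"tz": -0.9,"spin": 0}])

```text
clock: 3.95
eef_pos: [0.5653, -0.1424, 0.0395]
orientation: [1.207, 1.21, -1.207]
force: [0.5, -0.1, 0.3]
opening: 0.0002
```

```bash
python3 - <<'E'
from h import *
from cell import env
import cv2
p,d=env.get_image("top");cv2.imwrite("pics/t2.png",cv2.resize(p[160:290,250:430,::-1],None,fx=4.4,fy=4.4,interpolation=cv2.INTER_CUBIC))
E
```

```text
(no output)
```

View pics/t2.png

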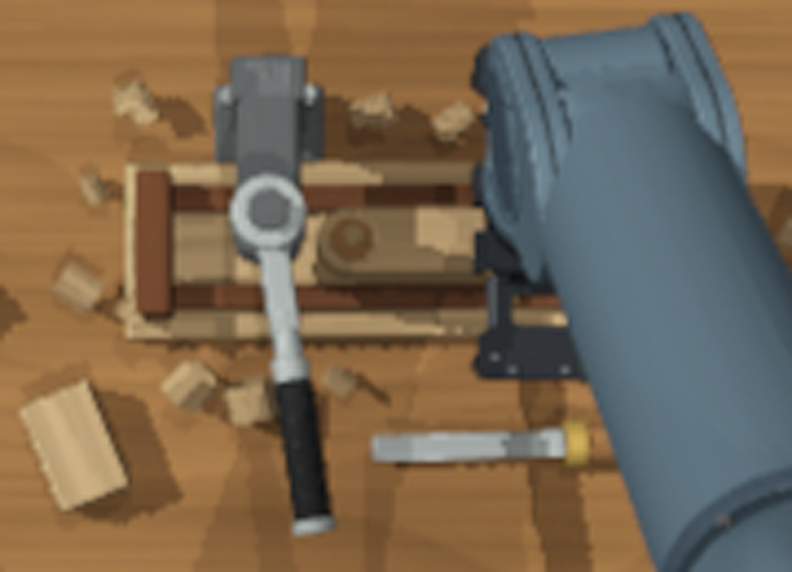

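```bash
python3 - <<'E'
from h import *
from cell import env
import cv2
p,d=env.get_image("scene");cv2.imwrite("pics/s2.png",cv2.resize(p[160:320,180:380,::-1],None,fx=3.7,fy=3.7,interpolation=cv2.INTER_CUBIC))
E
```

```text
(no output)
```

View pics/s2.png

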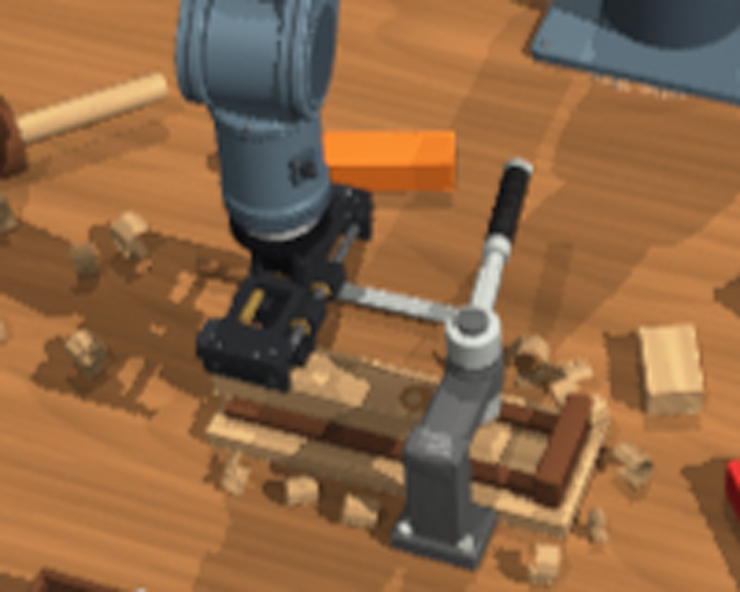

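```bash
python3 - <<'E'
from h import *
from cell import env
import cv2
p0,d0,m=pickle.load(open("top0.pkl","rb"));ps0,ds0,ms=pickle.load(open("scene0.pkl","rb"))
s=env.read_state();print(s["eef_pos"],s["force"],s["moment"],s["opening"],s["clock"])
p,d=env.get_image("top")
def proj(m,P):
    c=m["world_to_cam"]@np.r_[P,1];return np.array([m["fx"]*c[0]/c[2]+m["cx"],m["fy"]*c[1]/c[2]+m["cy"],c[2]])
t=s["eef_pos"]
for z in(0,.06,.1):
    print(z,proj(m,t+[0,0,z]),(proj(m,t+[0,0,z])[:2]-[250,160])*4.4,(proj(ms,t+[0,0,z])[:2]-[180,160])*3.7)
def z3(m,d,u,v):
    D=d[v,u];c=np.array([(u-m["cx"])/m["fx"]*D,(v-m["cy"])/m["fy"]*D,D,1]);return (np.linalg.inv(m["world_to_cam"])@c)[:3].round(4)
for u in range(300,400,4):
    print(u,z3(m,d0,u,214),z3(m,d,u,214))
E
```

```text
[ 0.56526436 -0.14238248  0.03949815] [-0.22010658  0.63004419 -0.51521798] [-0.07368178 -0.0715234   0.03082957] 0.00019720665359016738 4.05
0 [366.08126248 215.71938331   1.27205944] [510.75755493 245.16528655] [297.27533832 378.0268324 ]
0.06 [368.69042916 212.22157416   1.21229457] [522.23788832 229.77492629] [290.80541117 328.33550656]
0.1 [370.57765185 209.69159214   1.17245133] [530.54166814 218.64300541] [286.31030924 293.81153603]
300 [0.5729 0.0378 0.0163] [0.5722 0.0376 0.0209]
304 [0.5549 0.0244 0.1323] [0.5539 0.0242 0.1384]
308 [0.5503 0.0139 0.1616] [0.5501 0.0139 0.1628]
312 [0.5508 0.0041 0.1589] [0.5506 0.0041 0.1601]
316 [ 0.5506 -0.0057  0.1601] [ 0.5505 -0.0057  0.1608]
320 [ 0.5723 -0.0175  0.0213] [ 0.5727 -0.0175  0.0188]
324 [ 0.5674 -0.0278  0.0534] [ 0.5664 -0.0276  0.0597]
328 [ 0.5662 -0.0383  0.061 ] [ 0.5668 -0.0384  0.0572]
332 [ 0.5666 -0.049   0.059 ] [ 0.5666 -0.049   0.0587]
336 [ 0.5672 -0.0599  0.0552] [ 0.5674 -0.06    0.0538]
340 [ 0.5677 -0.0708  0.0526] [ 0.5667 -0.0705  0.0585]
344 [ 0.567  -0.0813  0.0568] [ 0.5675 -0.0815  0.0541]
348 [ 0.5675 -0.0922  0.0543] [ 0.5675 -0.0922  0.0539]
352 [ 0.5668 -0.1025  0.0589] [ 0.5678 -0.1031  0.0524]
356 [ 0.5672 -0.1134  0.0568] [ 0.568  -0.1139  0.0514]
360 [ 0.568  -0.1247  0.0518] [ 0.5436 -0.109   0.208 ]
364 [ 0.5675 -0.1351  0.0549] [ 0.5411 -0.1167  0.2236]
368 [ 0.5675 -0.1457  0.0555] [ 0.5138 -0.1054  0.3985]
372 [ 0.5673 -0.1563  0.0572] [ 0.5053 -0.1062  0.4531]
376 [ 0.5681 -0.1677  0.0521] [ 0.501  -0.1098  0.4806]
380 [ 0.5677 -0.178   0.0553] [ 0.4981 -0.1142  0.4994]
384 [ 0.5667 -0.1877  0.0616] [ 0.496 -0.119  0.513]
388 [ 0.5676 -0.1993  0.0564] [ 0.4944 -0.1241  0.5235]
392 [ 0.5676 -0.21    0.0562] [ 0.4933 -0.1297  0.5303]
396 [ 0.5764 -0.2306  0.0006] [ 0.4923 -0.1351  0.537 ]
```

```bash
python3 - <<'E'
from h import *
from cell import env
import cv2
m=env.camera_model("top");ms=env.camera_model("scene")
p,d=env.get_image("top");q,e=env.get_image("scene")
pickle.dump((p,d,q,e),open("now.pkl","wb"))
def z3(m,d,u,v):
    D=d[v,u];c=np.array([(u-m["cx"])/m["fx"]*D,(v-m["cy"])/m["fy"]*D,D,1]);return (np.linalg.inv(m["world_to_cam"])@c)[:3].round(4)
for x,y in[(485,250),(505,245),(485,350),(520,350),(560,365)]:
    print("top",x,y,z3(m,d,int(250+x/4.4),int(160+y/4.4)))
for x,y in[(220,340),(250,360),(280,370),(285,380),(300,340),(215,385),(240,395),(300,395),(320,380)]:
    print("sc",x,y,z3(ms,e,int(180+x/3.7),int(160+y/3.7)))
cv2.imwrite("pics/s3.png",cv2.resize(q[225:300,220:300,::-1],None,fx=8,fy=8,interpolation=cv2.INTER_CUBIC))
E
```

```text
top 485 250 [ 0.5476 -0.1148  0.15  ]
top 505 245 [ 0.5381 -0.1161  0.2284]
top 485 350 [ 0.488  -0.1122  0.1729]
top 520 350 [ 0.4881 -0.1316  0.1724]
top 560 365 [ 0.4807 -0.153   0.1743]
sc 220 340 [ 0.6461 -0.1589  0.1716]
sc 250 360 [ 0.6594 -0.1293  0.1723]
sc 280 370 [ 0.6546 -0.109   0.1622]
sc 285 380 [ 0.6485 -0.1071  0.1476]
sc 300 340 [ 0.5766 -0.1294  0.1067]
sc 215 385 [ 0.5912 -0.2031  0.0373]
sc 240 395 [ 0.587  -0.1865  0.0296]
sc 300 395 [ 0.5923 -0.1271  0.0586]
sc 320 380 [ 0.5718 -0.1202  0.0561]
```

View pics/s3.png

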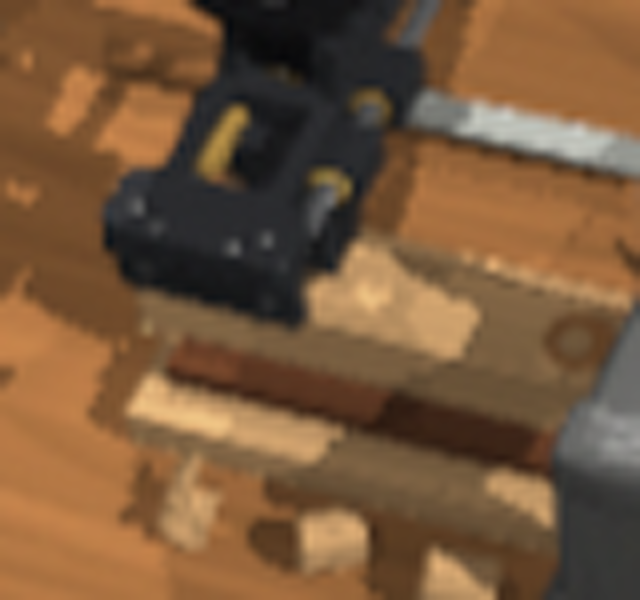

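```bash
python3 - <<'E'
from h import *
import cv2
ps,e,ms=pickle.load(open("scene0.pkl","rb"))
def proj(m,P):
    c=m["world_to_cam"]@np.r_[P,1];return np.array([m["fx"]*c[0]/c[2]+m["cx"],m["fy"]*c[1]/c[2]+m["cy"],c[2]])
t=np.array([.144,-.633,.2107]);y=np.array([.222,-.975,0])
im=ps[0:140,100:260,::-1].copy();im=cv2.resize(im,None,fx=5,fy=5,interpolation=cv2.INTER_CUBIC)
for k,P in enumerate([t,t+.05*y,t-.05*y,t+[0,0,.064]]):
    u=(proj(ms,P)[:2]-[100,0])*5;print(u);cv2.circle(im,tuple(int(a) for a in u),5,[(0,0,255),(0,255,0),(255,0,0),(0,255,255)][k],-1)
cv2.imwrite("pics/s4.png",im)
E
```

```text
[353.24237368 513.44715697]
[281.22015012 509.45579107]
[425.58556226 517.45631028]
[334.68595667 432.32786019]
```

View pics/s4.png

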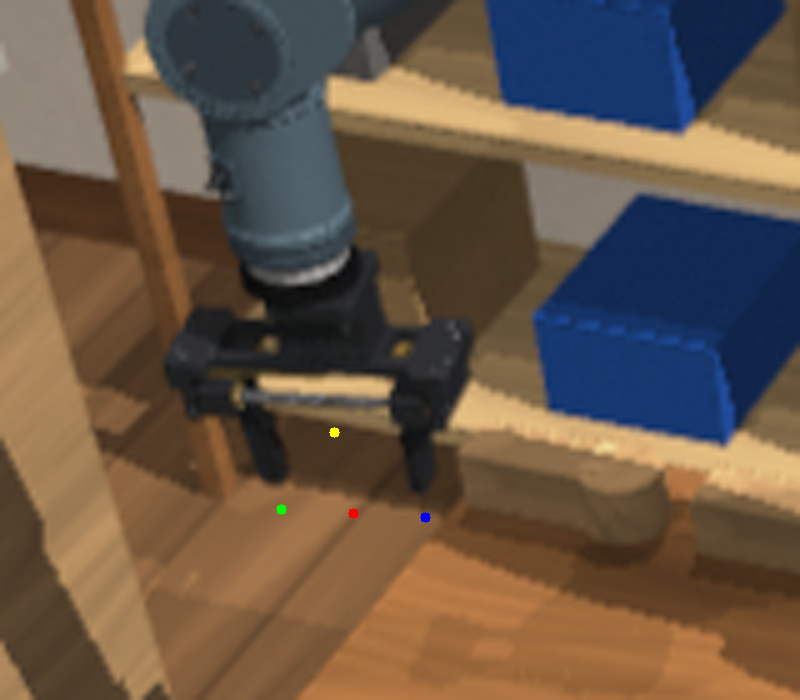

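The scene view shows the closed fingers passed over the blank without moving it. At the start pose the visible fingertips also sit about 20–25 mm above the reported TCP, with the fingertips at (270,478)/(420,487) and the projected TCP at (353,513). The reading seems to be offset, so I'll back out and go about 18 mm lower.

Request:
drive_tool(deltas=[{"tx": -0.3,"ty": 0,"tz": 2.5,"spin": 0},{"tx": -0.3,"ty": 0,"tz": 5,"spin": 0},{"tx": -0.3,"ty": 0,"tz": 7.5,"spin": 0},{"tx": -0.3,"ty": 0,"tz": 9.5,"spin": 0},{"tx": 0,"ty": 0,"tz": 9.5,"spin": 0}])

```text
clock: 4.7
eef_pos: [0.5651, -0.2419, 0.0396]
orientation: [1.209, 1.206, -1.212]
force: [0.6, 0.3, 0.6]
opening: 0.0003
```

Request:
drive_tool(deltas=[{"tx": 0.6,"ty": 0,"tz": 0,"spin": 0},{"tx": 1.2,"ty": 0,"tz": 0,"spin": 0},{"tx": 1.8,"ty": 0,"tz": 0,"spin": 0},{"tx": 1.8,"ty": 0,"tz": 0,"spin": 0}])

```text
clock: 5.1
eef_pos: [0.5649, -0.2359, 0.0203]
orientation: [1.206, 1.214, -1.207]
force: [-0.2, 0.5, 0.1]
opening: 0.0007
```

Request:
drive_tool(deltas=[{"tx": 0,"ty": 0,"tz": -0.6,"spin": 0},{"tx": 0,"ty": 0,"tz": -1.2,"spin": 0},{"tx": 0,"ty": 0,"tz": -1.8,"spin": 0}])

```text
clock: 5.4
eef_pos: [0.5658, -0.2186, 0.0218]
orientation: [1.207, 1.21, -1.206]
force: [-0.3, -1.1, -0.3]
opening: 0.0007
```

Request:
drive_tool(deltas=[{"tx": 0,"ty": 0,"tz": -0.4,"spin": 0},{"tx": 0,"ty": 0,"tz": -0.8,"spin": 0},{"tx": 0,"ty": 0,"tz": -1.2,"spin": 0},{"tx": 0,"ty": 0,"tz": -1.6,"spin": 0},{"tx": 0,"ty": 0,"tz": -2,"spin": 0}])

```text
clock: 5.9
eef_pos: [0.5656, -0.1996, 0.0217]
orientation: [1.207, 1.21, -1.207]
force: [0.3, -2.7, 3.1]
opening: 0.0006
```

```bash
python3 - <<'E'
from h import *
from cell import env
import cv2
p,d=env.get_image("top");cv2.imwrite("pics/t3.png",cv2.resize(p[160:290,250:430,::-1],None,fx=4.4,fy=4.4,interpolation=cv2.INTER_CUBIC))
E
```

```text
(no output)
```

View pics/t3.png

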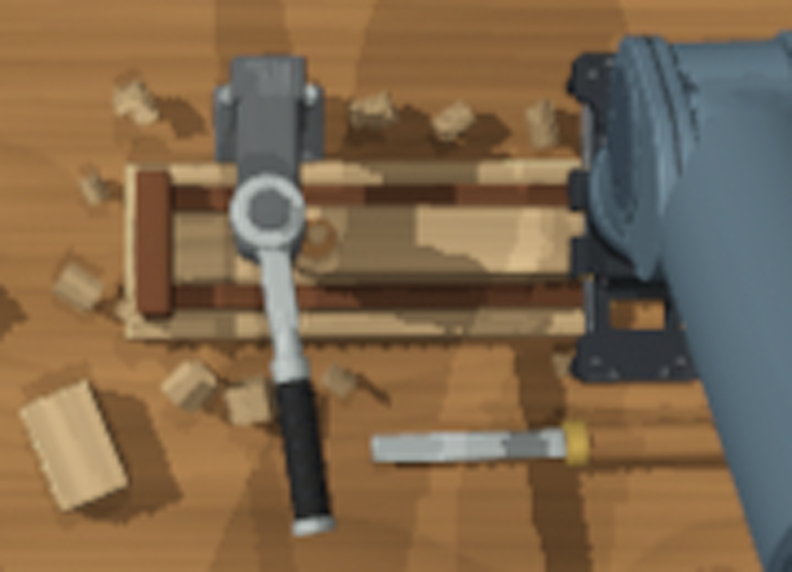

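The blank is moving now; its dot went from (350,240) to (318,240) in the crop. I'll keep pushing.

Request:
drive_tool(deltas=[{"tx": 0,"ty": 0,"tz": -0.7,"spin": 0},{"tx": 0,"ty": 0,"tz": -1.4,"spin": 0},{"tx": 0,"ty": 0,"tz": -2.1,"spin": 0},{"tx": 0,"ty": 0,"tz": -2.8,"spin": 0},{"tx": 0,"ty": 0,"tz": -3.5,"spin": 0}])

```text
clock: 6.45
eef_pos: [0.5654, -0.1637, 0.0215]
orientation: [1.207, 1.211, -1.207]
force: [1.0, -2.1, 2.4]
opening: 0.0001
```

Request:
drive_tool(deltas=[{"tx": 0,"ty": 0,"tz": -0.5,"spin": 0},{"tx": 0,"ty": 0,"tz": -1,"spin": 0},{"tx": 0,"ty": 0,"tz": -1.5,"spin": 0},{"tx": 0,"ty": 0,"tz": -2,"spin": 0},{"tx": 0,"ty": 0,"tz": -2.4,"spin": 0}])

```text
clock: 6.95
eef_pos: [0.5652, -0.1398, 0.0215]
orientation: [1.207, 1.211, -1.207]
force: [-1.0, -1.7, 1.0]
opening: 0.0005
```

Request:
drive_tool(deltas=[{"tx": 0,"ty": 0,"tz": -0.2,"spin": 0},{"tx": 0,"ty": 0,"tz": -0.4,"spin": 0}])

```text
clock: 7.15
eef_pos: [0.5652, -0.1362, 0.0215]
orientation: [1.207, 1.211, -1.207]
force: [0.0, -2.6, 2.3]
opening: 0.0007
```

Request:
drive_tool(deltas=[{"tx": 0,"ty": 0,"tz": -0.15,"spin": 0},{"tx": 0,"ty": 0,"tz": -0.3,"spin": 0}])

```text
clock: 7.35
eef_pos: [0.5652, -0.1334, 0.0215]
orientation: [1.207, 1.211, -1.207]
force: [0.1, -2.7, 1.3]
opening: 0.0006
```

Request:
drive_tool(deltas=[{"tx": 0,"ty": 0,"tz": -0.15,"spin": 0},{"tx": 0,"ty": 0,"tz": -0.3,"spin": 0}])

```text
clock: 7.55
eef_pos: [0.5651, -0.1324, 0.0215]
orientation: [1.206, 1.208, -1.209]
force: [0.1, -8.9, 1.1]
opening: 0.0002
```

Request:
drive_tool(deltas=[{"tx": 0,"ty": 0,"tz": -0.1,"spin": 0}])

```text
clock: 7.65
eef_pos: [0.5651, -0.1324, 0.0215]
orientation: [1.206, 1.207, -1.21]
force: [0.4, -10.2, 1.4]
opening: 0.0004
```

Request:
drive_tool(deltas=[{"tx": 0,"ty": 0,"tz": -0.1,"spin": 0}])

```text
clock: 7.75
eef_pos: [0.565, -0.1324, 0.0215]
orientation: [1.205, 1.206, -1.211]
force: [1.1, -11.6, 0.7]
opening: -0.0
```

Request:
drive_tool(deltas=[{"tx": 0,"ty": 0,"tz": -0.1,"spin": 0}])

```text
clock: 7.85
eef_pos: [0.5649, -0.1324, 0.0215]
orientation: [1.205, 1.205, -1.212]
force: [-0.4, -12.9, 1.5]
opening: 0.0004
```

Request:
drive_tool(deltas=[{"tx": 0,"ty": 0,"tz": 0.5,"spin": 0},{"tx": 0,"ty": 0,"tz": 1,"spin": 0},{"tx": 0,"ty": 0,"tz": 2,"spin": 0},{"tx": 0,"ty": 0,"tz": 3.2,"spin": 0},{"tx": 0,"ty": 0,"tz": 3.2,"spin": 0}])

```text
clock: 8.35
eef_pos: [0.565, -0.1621, 0.0213]
orientation: [1.208, 1.209, -1.21]
force: [-0.2, -0.3, 0.3]
opening: 0.0004
```

Request:
drive_tool(deltas=[{"tx": -4.5,"ty": 0,"tz": 0,"spin": 0},{"tx": -9,"ty": 0,"tz": 0,"spin": 0},{"tx": -13.5,"ty": 0,"tz": 0,"spin": 0},{"tx": -18,"ty": 0,"tz": 0,"spin": 0},{"tx": -18,"ty": 0,"tz": 0,"spin": 0}])

```text
clock: 8.85
eef_pos: [0.5694, -0.1596, 0.208]
orientation: [1.21, 1.201, -1.2]
force: [0.5, 0.7, 0.4]
opening: 0.0002
```

```bash
python3 - <<'E'
from h import *
from cell import env
import cv2
s=env.read_state();print(rot(s).round(3),s["eef_pos"],s["force"],s["clock"])
p,d=env.get_image("top");cv2.imwrite("pics/t4.png",cv2.resize(p[160:290,250:430,::-1],None,fx=4.4,fy=4.4,interpolation=cv2.INTER_CUBIC))
E
```

```text
[[ 0.011  1.     0.003]
 [-0.002  0.003 -1.   ]
 [-1.     0.011  0.002]] [ 0.56935814 -0.15959002  0.20796189] [0.52716809 0.65938598 0.41602915] 8.85
```

View pics/t4.png

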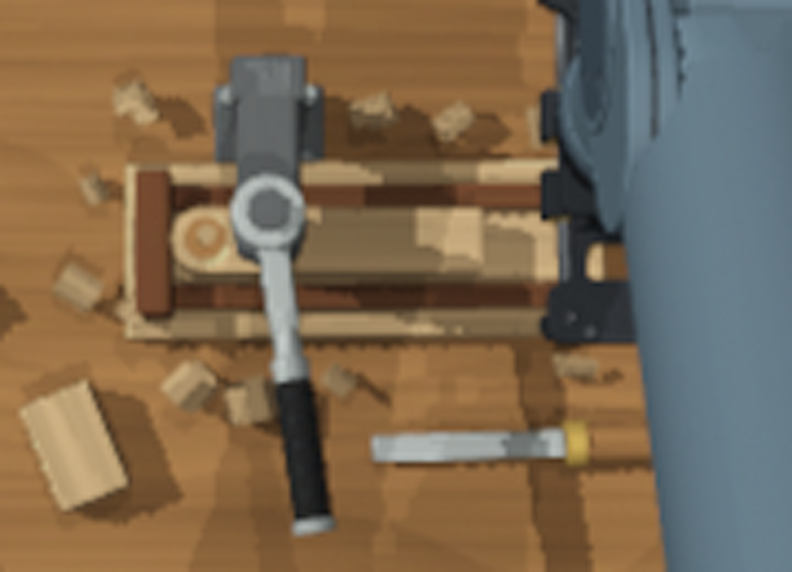

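The round end now touches the stop at crop x≈172, so the blank is home. Next I'll move to the handle's -y side.

Request:
drive_tool(deltas=[{"tx": 0,"ty": -3.1,"tz": -2.9,"spin": -0.05},{"tx": 0,"ty": -6.2,"tz": -5.9,"spin": -0.1},{"tx": 0,"ty": -9.3,"tz": -8.9,"spin": -0.14},{"tx": 0,"ty": -12.4,"tz": -11.8,"spin": -0.14},{"tx": 0,"ty": -12.4,"tz": -11.8,"spin": -0.14}])

```text
clock: 9.4
eef_pos: [0.4359, -0.0384, 0.1999]
orientation: [1.097, 1.28, -1.103]
force: [0.3, -0.3, 0.3]
opening: 0.0004
```

```bash
python3 - <<'E'
from h import *
from cell import env
import cv2
s=env.read_state();print(rot(s).round(3),s["eef_pos"],s["force"],s["joint_positions"].round(2),s["clock"])
E
```

```text
[[-0.005  0.989  0.148]
 [ 0.     0.148 -0.989]
 [-1.    -0.005 -0.001]] [ 0.43593892 -0.03839734  0.19994067] [ 0.30760281 -0.29222047  0.30269973] [ 0.51  0.24 -0.59  2.05  0.17  0.9  -0.03] 9.4
```

Request:
drive_tool(deltas=[{"tx": 0,"ty": 0,"tz": 0.4,"spin": 0},{"tx": 2.5,"ty": 0,"tz": 0.4,"spin": 0},{"tx": 5,"ty": 0,"tz": 0.4,"spin": 0},{"tx": 8,"ty": 0,"tz": 0.4,"spin": 0},{"tx": 10,"ty": 0,"tz": 0.4,"spin": 0}])

```text
clock: 9.9
eef_pos: [0.4415, -0.0471, 0.0991]
orientation: [1.104, 1.274, -1.106]
force: [-0.2, 0.7, -0.3]
opening: 0.0003
```

```bash
python3 - <<'E'
from h import *
from cell import env
import cv2
s=env.read_state();print(rot(s).round(3),s["eef_pos"],s["force"],s["clock"])
r=s["eef_pos"][:2]-[.5648,.0068];a=np.radians(188.35);print(r@[np.cos(a),np.sin(a)],r@[np.sin(a),-np.cos(a)])
p,d=env.get_image("scene");cv2.imwrite("pics/s5.png",cv2.resize(p[160:320,200:400,::-1],None,fx=3.7,fy=3.7,interpolation=cv2.INTER_CUBIC))
E
```

```text
[[-0.002  0.99   0.14 ]
 [ 0.     0.14  -0.99 ]
 [-1.    -0.002 -0.001]] [ 0.44149061 -0.04706289  0.0991034 ] [-0.19670336  0.68478494 -0.3388133 ] 9.9
0.12982419113325272 -0.0353849667333446
```

View pics/s5.png

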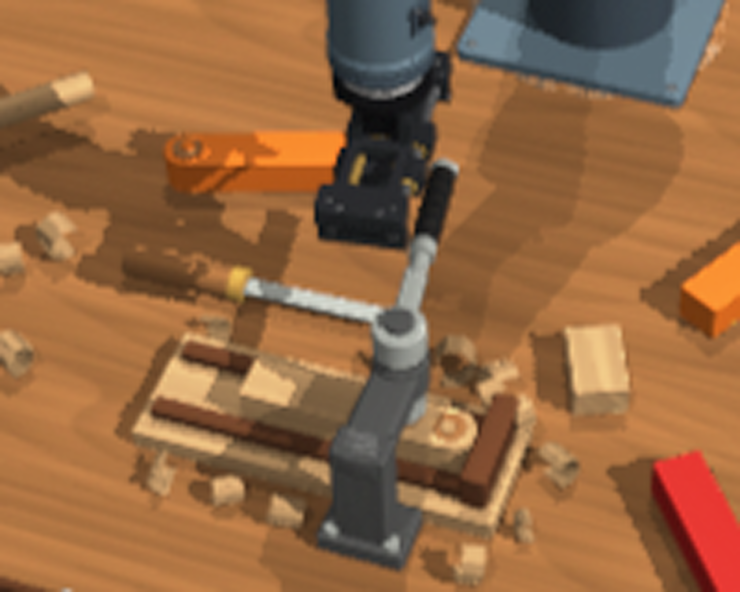

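Request:
drive_tool(deltas=[{"tx": 0.6,"ty": 0,"tz": -0.4,"spin": 0},{"tx": 0.6,"ty": 0,"tz": -0.8,"spin": 0},{"tx": 0.6,"ty": 0,"tz": -1.2,"spin": 0},{"tx": 0.6,"ty": 0,"tz": -1.4,"spin": 0},{"tx": 0.6,"ty": 0,"tz": -1.5,"spin": 0}])

```text
clock: 10.45
eef_pos: [0.4404, -0.0321, 0.0964]
orientation: [1.103, 1.27, -1.103]
force: [2.0, -5.6, -1.1]
opening: 0.0004
```

Request:
drive_tool(deltas=[{"tx": 0,"ty": -0.04,"tz": -0.33,"spin": 0.025},{"tx": 0,"ty": -0.08,"tz": -0.65,"spin": 0.05}])

```text
clock: 10.65
eef_pos: [0.4386, -0.0261, 0.0963]
orientation: [1.141, 1.248, -1.142]
force: [1.4, -5.4, -1.2]
opening: 0.0004
```

```bash
cat > st.py <<'E'
from h import *
from cell import env
s=env.read_state();R=rot(s)
r=s["eef_pos"][:2]-[.5648,.0068]
ti=R[:2,1]; yaw=np.arctan2(ti[1],ti[0])  # inward dir
o=-ti;tg=-R[:2,2]
print("yaw",yaw.round(4),"r",(r@o).round(4),"t",(r@tg).round(4),"handle ang est",(np.degrees(np.arctan2(r[1],r[0])-np.arcsin(.0202/np.hypot(*r)))%360).round(2),"Ftan",(s["force"][:2]@tg).round(2),"F",s["force"].round(1),"M",s["moment"].round(2),"z",s["eef_pos"][2].round(4),s["clock"])
E
python3 st.py
```

```text
yaw 0.0907 r 0.1287 t -0.0214 handle ang est 185.72 Ftan -5.49 F [ 1.4 -5.4 -1.2] M [-1.11 -0.34  0.03] z 0.0963 10.65
```

Request:
drive_tool(deltas=[{"tx": 0,"ty": -0.08,"tz": -0.65,"spin": 0.05},{"tx": 0,"ty": -0.13,"tz": -1.31,"spin": 0.1},{"tx": 0,"ty": -0.15,"tz": -1.96,"spin": 0.15},{"tx": 0,"ty": -0.14,"tz": -2.62,"spin": 0.2}])

```text
clock: 11.05
eef_pos: [0.4343, -0.0, 0.0962]
orientation: [1.289, 1.153, -1.29]
force: [0.6, -6.2, -0.5]
opening: 0.0004
```

```bash
python3 st.py
```

```text
yaw -0.1103 r 0.129 t -0.0212 handle ang est 174.11 Ftan -6.1 F [ 0.6 -6.2 -0.5] M [-1.16 -0.22  0.07] z 0.0962 11.05
```

Request:
drive_tool(deltas=[{"tx": 0,"ty": -0.05,"tz": -0.39,"spin": 0.03},{"tx": 0,"ty": -0.1,"tz": -0.78,"spin": 0.06}])

```text
clock: 11.25
eef_pos: [0.4341, 0.0079, 0.0962]
orientation: [1.332, 1.122, -1.333]
force: [0.5, -6.5, -0.1]
opening: 0.0007
```

Request:
drive_tool(deltas=[{"tx": 0,"ty": -0.05,"tz": -0.39,"spin": 0.03},{"tx": 0,"ty": -0.1,"tz": -0.78,"spin": 0.06}])

```text
clock: 11.45
eef_pos: [0.4343, 0.0156, 0.0962]
orientation: [1.375, 1.09, -1.376]
force: [-0.3, -5.8, 0.2]
opening: 0.0008
```

Request:
drive_tool(deltas=[{"tx": 0,"ty": -0.05,"tz": -0.39,"spin": 0.03},{"tx": 0,"ty": -0.1,"tz": -0.78,"spin": 0.06}])

```text
clock: 11.65
eef_pos: [0.4349, 0.0234, 0.0961]
orientation: [1.418, 1.056, -1.42]
force: [-0.1, -5.3, 0.9]
opening: 0.0004
```

```bash
python3 st.py
```

```text
yaw -0.2894 r 0.1292 t -0.0211 handle ang est 163.83 Ftan -5.07 F [-0.1 -5.3  0.9] M [-1.18 -0.    0.02] z 0.0961 11.65
```

Request:
drive_tool(deltas=[{"tx": 0,"ty": -0.05,"tz": -0.39,"spin": 0.03},{"tx": 0,"ty": -0.1,"tz": -0.78,"spin": 0.06}])

```text
clock: 11.85
eef_pos: [0.4361, 0.0312, 0.0961]
orientation: [1.46, 1.021, -1.462]
force: [-0.4, -5.7, 0.9]
opening: 0.0004
```

```bash
python3 st.py
```

```text
yaw -0.3493 r 0.1293 t -0.0211 handle ang est 160.4 Ftan -5.52 F [-0.4 -5.7  0.9] M [-1.16 -0.03  0.09] z 0.0961 11.85
```

Request:
drive_tool(deltas=[{"tx": 0,"ty": -0.05,"tz": -0.39,"spin": 0.03},{"tx": 0,"ty": -0.1,"tz": -0.78,"spin": 0.06}])

```text
clock: 12.05
eef_pos: [0.4376, 0.0389, 0.0961]
orientation: [1.502, 0.985, -1.505]
force: [-0.6, -6.3, 1.0]
opening: 0.0002
```

```bash
python3 st.py
```

```text
yaw -0.4094 r 0.1295 t -0.0212 handle ang est 157.0 Ftan -6.02 F [-0.6 -6.3  1. ] M [-1.12  0.06  0.09] z 0.0961 12.05
```

Request:
drive_tool(deltas=[{"tx": 0,"ty": -0.05,"tz": -0.39,"spin": 0.03},{"tx": 0,"ty": -0.1,"tz": -0.78,"spin": 0.06}])

```text
clock: 12.25
eef_pos: [0.4396, 0.0464, 0.096]
orientation: [1.544, 0.947, -1.547]
force: [0.9, -5.8, 1.1]
opening: 0.0
```

```bash
python3 st.py
```

```text
yaw -0.4694 r 0.1295 t -0.0213 handle ang est 153.61 Ftan -4.76 F [ 0.9 -5.8  1.1] M [-1.22  0.22  0.08] z 0.096 12.25
```

Request:
drive_tool(deltas=[{"tx": 0,"ty": -0.05,"tz": -0.39,"spin": 0.03},{"tx": 0,"ty": -0.1,"tz": -0.78,"spin": 0.06}])

```text
clock: 12.45
eef_pos: [0.442, 0.0536, 0.0959]
orientation: [1.585, 0.908, -1.589]
force: [-1.1, -6.4, 1.1]
opening: 0.0003
```

```bash
python3 st.py
```

```text
yaw -0.5294 r 0.1296 t -0.0217 handle ang est 150.31 Ftan -6.07 F [-1.1 -6.4  1.1] M [-1.24  0.32  0.06] z 0.0959 12.45
```

Request:
drive_tool(deltas=[{"tx": 0,"ty": -0.05,"tz": -0.39,"spin": 0.03},{"tx": 0,"ty": -0.1,"tz": -0.78,"spin": 0.06}])

```text
clock: 12.65
eef_pos: [0.4448, 0.0607, 0.0959]
orientation: [1.626, 0.868, -1.631]
force: [-1.8, -6.6, 2.8]
opening: 0.0003
```

```bash
python3 st.py
```

```text
yaw -0.5895 r 0.1297 t -0.0219 handle ang est 146.99 Ftan -6.49 F [-1.8 -6.6  2.8] M [-1.25  0.45  0.04] z 0.0959 12.65
```

Request:
drive_tool(deltas=[{"tx": 0,"ty": -0.05,"tz": -0.39,"spin": 0.03}])

```text
clock: 12.75
eef_pos: [0.4463, 0.0641, 0.0959]
orientation: [1.646, 0.848, -1.652]
force: [-4.5, -6.7, 1.6]
opening: 0.0003
```

```bash
python3 st.py
```

```text
yaw -0.6195 r 0.1297 t -0.0221 handle ang est 145.35 Ftan -8.07 F [-4.5 -6.7  1.6] M [-1.27  0.56  0.1 ] z 0.0959 12.75
```

Request:
drive_tool(deltas=[{"tx": 0,"ty": -0.05,"tz": -0.39,"spin": 0.03}])

```text
clock: 12.85
eef_pos: [0.4479, 0.0676, 0.0958]
orientation: [1.666, 0.827, -1.672]
force: [-3.5, -6.7, 4.1]
opening: 0.0005
```

```bash
python3 st.py
```

```text
yaw -0.6494 r 0.1298 t -0.0223 handle ang est 143.71 Ftan -7.46 F [-3.5 -6.7  4.1] M [-1.26  0.69  0.02] z 0.0958 12.85
```

Request:
drive_tool(deltas=[{"tx": 0,"ty": -0.04,"tz": -0.26,"spin": 0.02}])

```text
clock: 12.95
eef_pos: [0.4492, 0.07, 0.0958]
orientation: [1.679, 0.813, -1.685]
force: [-3.5, -7.9, 3.7]
opening: 0.0008
```

```bash
python3 st.py
```

```text
yaw -0.669 r 0.1299 t -0.0221 handle ang est 142.52 Ftan -8.42 F [-3.5 -7.9  3.7] M [-1.33  0.69  0.07] z 0.0958 12.95
```

Request:
drive_tool(deltas=[{"tx": 0,"ty": -0.04,"tz": -0.26,"spin": 0.02}])

```text
clock: 13.05
eef_pos: [0.4503, 0.0721, 0.0958]
orientation: [1.692, 0.798, -1.699]
force: [-3.6, -7.2, 4.7]
opening: 0.0009
```

```bash
python3 st.py
```

```text
yaw -0.689 r 0.1299 t -0.0224 handle ang est 141.47 Ftan -7.8 F [-3.6 -7.2  4.7] M [-1.26  0.74  0.06] z 0.0958 13.05
```

Request:
drive_tool(deltas=[{"tx": 0,"ty": -0.04,"tz": -0.26,"spin": 0.02}])

```text
clock: 13.15
eef_pos: [0.4515, 0.0743, 0.0958]
orientation: [1.705, 0.784, -1.713]
force: [-4.3, -6.3, 2.7]
opening: 0.0004
```

```bash
python3 st.py
```

```text
yaw -0.709 r 0.1299 t -0.0225 handle ang est 140.4 Ftan -7.6 F [-4.3 -6.3  2.7] M [-1.32  0.75  0.06] z 0.0958 13.15
```

Request:
drive_tool(deltas=[{"tx": 0,"ty": -0.04,"tz": -0.26,"spin": 0.02}])

```text
clock: 13.25
eef_pos: [0.4528, 0.0765, 0.0957]
orientation: [1.718, 0.769, -1.726]
force: [-4.5, -6.7, 3.6]
opening: 0.0005
```

```bash
python3 st.py
```

```text
yaw -0.7289 r 0.13 t -0.0226 handle ang est 139.29 Ftan -8.01 F [-4.5 -6.7  3.6] M [-1.25  0.82  0.09] z 0.0957 13.25
```

Request:
drive_tool(deltas=[{"tx": 0,"ty": -0.04,"tz": -0.26,"spin": 0.02}])

```text
clock: 13.35
eef_pos: [0.4541, 0.0787, 0.0957]
orientation: [1.731, 0.754, -1.739]
force: [-4.4, -6.2, 4.3]
opening: 0.0005
```

```bash
sed -i 's/"F",s/"|M|",np.linalg.norm(s["moment"][:2]).round(3),"F",s/' st.py; python3 st.py
```

```text
yaw -0.7489 r 0.13 t -0.0227 handle ang est 138.19 Ftan -7.57 |M| 1.555 F [-4.4 -6.2  4.3] M [-1.32  0.82  0.09] z 0.0957 13.35
```

Request:
drive_tool(deltas=[{"tx": 0,"ty": -0.04,"tz": -0.26,"spin": 0.02}])

```text
clock: 13.45
eef_pos: [0.4555, 0.0808, 0.0957]
orientation: [1.744, 0.739, -1.753]
force: [-4.6, -7.8, 4.6]
opening: 0.0006
```

```bash
python3 st.py
```

```text
yaw -0.7689 r 0.13 t -0.0228 handle ang est 137.08 Ftan -8.77 |M| 1.581 F [-4.6 -7.8  4.6] M [-1.33  0.86  0.09] z 0.0957 13.45
```

Request:
drive_tool(deltas=[{"tx": 0,"ty": -0.04,"tz": -0.26,"spin": 0.02}])

```text
clock: 13.55
eef_pos: [0.4569, 0.083, 0.0957]
orientation: [1.757, 0.724, -1.766]
force: [-5.0, -6.1, 4.9]
opening: 0.0005
```

```bash
python3 st.py
```

```text
yaw -0.7889 r 0.1301 t -0.0229 handle ang est 135.98 Ftan -7.85 |M| 1.655 F [-5.  -6.1  4.9] M [-1.31  1.01  0.1 ] z 0.0957 13.55
```

Request:
drive_tool(deltas=[{"tx": 0,"ty": -0.04,"tz": -0.26,"spin": 0.02}])

```text
clock: 13.65
eef_pos: [0.4584, 0.0851, 0.0957]
orientation: [1.77, 0.709, -1.779]
force: [-5.4, -7.3, 5.1]
opening: 0.0001
```

```bash
python3 st.py
```

```text
yaw -0.8089 r 0.1301 t -0.023 handle ang est 134.86 Ftan -8.95 |M| 1.625 F [-5.4 -7.3  5.1] M [-1.3   0.97  0.07] z 0.0957 13.65
```

Request:
drive_tool(deltas=[{"tx": 0,"ty": -0.04,"tz": -0.26,"spin": 0.02}])

```text
clock: 13.75
eef_pos: [0.4599, 0.0872, 0.0957]
orientation: [1.783, 0.694, -1.793]
force: [-6.4, -7.1, 5.2]
opening: 0.0006
```

```bash
python3 st.py
```

```text
yaw -0.8289 r 0.1301 t -0.023 handle ang est 133.75 Ftan -9.55 |M| 1.617 F [-6.4 -7.1  5.2] M [-1.23  1.05  0.1 ] z 0.0957 13.75
```

Request:
drive_tool(deltas=[{"tx": 0,"ty": -0.04,"tz": -0.26,"spin": 0.02}])

```text
clock: 13.85
eef_pos: [0.4615, 0.0892, 0.0956]
orientation: [1.796, 0.678, -1.806]
force: [-5.8, -7.3, 4.7]
opening: 0.0002
```

```bash
python3 st.py
```

```text
yaw -0.8488 r 0.1301 t -0.0231 handle ang est 132.65 Ftan -9.22 |M| 1.684 F [-5.8 -7.3  4.7] M [-1.25  1.13  0.14] z 0.0956 13.85
```

Request:
drive_tool(deltas=[{"tx": 0,"ty": -0.04,"tz": -0.26,"spin": 0.02}])

```text
clock: 13.95
eef_pos: [0.463, 0.0912, 0.0956]
orientation: [1.808, 0.662, -1.819]
force: [-6.5, -6.8, 5.9]
opening: 0.0001
```

```bash
python3 st.py
```

```text
yaw -0.8688 r 0.1302 t -0.0232 handle ang est 131.55 Ftan -9.34 |M| 1.681 F [-6.5 -6.8  5.9] M [-1.21  1.17  0.16] z 0.0956 13.95
```

Request:
drive_tool(deltas=[{"tx": 0,"ty": -0.04,"tz": -0.26,"spin": 0.02}])

```text
clock: 14.05
eef_pos: [0.4646, 0.0932, 0.0956]
orientation: [1.821, 0.646, -1.832]
force: [-5.7, -7.2, 6.1]
opening: 0.0004
```

```bash
python3 st.py
```

```text
yaw -0.8887 r 0.1302 t -0.0233 handle ang est 130.44 Ftan -8.95 |M| 1.772 F [-5.7 -7.2  6.1] M [-1.23  1.27  0.11] z 0.0956 14.05
```

Request:
drive_tool(deltas=[{"tx": 0,"ty": -0.04,"tz": -0.26,"spin": 0.02}])

```text
clock: 14.15
eef_pos: [0.4663, 0.0952, 0.0956]
orientation: [1.834, 0.63, -1.845]
force: [-6.9, -6.8, 5.8]
opening: 0.0004
```

```bash
python3 st.py
```

```text
yaw -0.9088 r 0.1302 t -0.0233 handle ang est 129.31 Ftan -9.58 |M| 1.696 F [-6.9 -6.8  5.8] M [-1.12  1.27  0.08] z 0.0956 14.15
```

Request:
drive_tool(deltas=[{"tx": 0,"ty": -0.04,"tz": -0.26,"spin": 0.02}])

```text
clock: 14.25
eef_pos: [0.4682, 0.0973, 0.0956]
orientation: [1.847, 0.614, -1.857]
force: [-7.0, -6.1, 5.6]
opening: 0.0005
```

```bash
python3 st.py
```

```text
yaw -0.9286 r 0.1303 t -0.0231 handle ang est 128.08 Ftan -9.27 |M| 1.585 F [-7.  -6.1  5.6] M [-1.06  1.18  0.12] z 0.0956 14.25
```

Request:
drive_tool(deltas=[{"tx": 0,"ty": -0.04,"tz": -0.26,"spin": 0.02}])

```text
clock: 14.35
eef_pos: [0.4702, 0.0994, 0.0957]
orientation: [1.86, 0.598, -1.869]
force: [-7.0, -4.4, 4.6]
opening: 0.0002
```

```bash
python3 st.py
```

```text
yaw -0.9485 r 0.1304 t -0.0228 handle ang est 126.81 Ftan -8.3 |M| 1.453 F [-7.  -4.4  4.6] M [-0.99  1.06  0.07] z 0.0957 14.35
```

Request:
drive_tool(deltas=[{"tx": 0,"ty": -0.04,"tz": -0.26,"spin": 0.02}])

```text
clock: 14.45
eef_pos: [0.4723, 0.1015, 0.0957]
orientation: [1.873, 0.582, -1.882]
force: [-4.2, -4.5, 5.1]
opening: 0.0004
```

```bash
python3 st.py
```

```text
yaw -0.9684 r 0.1305 t -0.0225 handle ang est 125.54 Ftan -5.96 |M| 1.265 F [-4.2 -4.5  5.1] M [-0.8   0.98  0.08] z 0.0957 14.45
```

Request:
drive_tool(deltas=[{"tx": 0,"ty": -0.04,"tz": -0.26,"spin": 0.02}])

```text
clock: 14.55
eef_pos: [0.4745, 0.1036, 0.0958]
orientation: [1.886, 0.565, -1.893]
force: [-4.2, -4.2, 4.3]
opening: 0.0005
```

```bash
python3 st.py
```

```text
yaw -0.9883 r 0.1305 t -0.0222 handle ang est 124.23 Ftan -5.84 |M| 1.192 F [-4.2 -4.2  4.3] M [-0.71  0.96  0.05] z 0.0958 14.55
```

Request:
drive_tool(deltas=[{"tx": 0,"ty": 0,"tz": 0,"spin": 0},{"tx": 0,"ty": 0,"tz": 0.3,"spin": 0},{"tx": 0,"ty": 0,"tz": 0.6,"spin": 0},{"tx": 0,"ty": 0,"tz": 0.9,"spin": 0},{"tx": 0,"ty": 0,"tz": 1.2,"spin": 0}])

```text
clock: 15.05
eef_pos: [0.4649, 0.0953, 0.0957]
orientation: [1.886, 0.563, -1.893]
force: [-3.1, -10.3, 3.4]
opening: 0.0007
```

Request:
drive_tool(deltas=[{"tx": 0,"ty": 0,"tz": 0.4,"spin": 0},{"tx": 0,"ty": 0,"tz": 0.8,"spin": 0},{"tx": 0,"ty": 0,"tz": 1.3,"spin": 0},{"tx": 0,"ty": 0,"tz": 2,"spin": 0},{"tx": 0,"ty": 0,"tz": 3,"spin": 0}])

```text
clock: 15.55
eef_pos: [0.441, 0.082, 0.0956]
orientation: [1.89, 0.569, -1.888]
force: [-0.2, 0.3, -0.0]
opening: 0.0007
```

Request:
drive_tool(deltas=[{"tx": -3,"ty": 0,"tz": 0,"spin": 0},{"tx": -6,"ty": 0,"tz": 0,"spin": 0},{"tx": -9,"ty": 0,"tz": 0,"spin": 0},{"tx": -12,"ty": 0,"tz": 0,"spin": 0},{"tx": -12,"ty": 0,"tz": 0,"spin": 0}])

```text
clock: 16.05
eef_pos: [0.4432, 0.0822, 0.2189]
orientation: [1.896, 0.567, -1.883]
force: [0.8, -0.6, 0.2]
opening: 0.0004
```

```bash
python3 st.py; python3 - <<'E'
from cell import env
import cv2
for n in("top","scene"):
    p,d=env.get_image(n);cv2.imwrite(f"pics/f_{n}.png",p[:,:,::-1])
E
```

```text
yaw -0.9872 r 0.1299 t -0.0599 handle ang est 140.07 Ftan 0.34 |M| 0.023 F [ 0.8 -0.6  0.2] M [ 0.01 -0.02  0.01] z 0.2189 16.05
```

View pics/f_top.png

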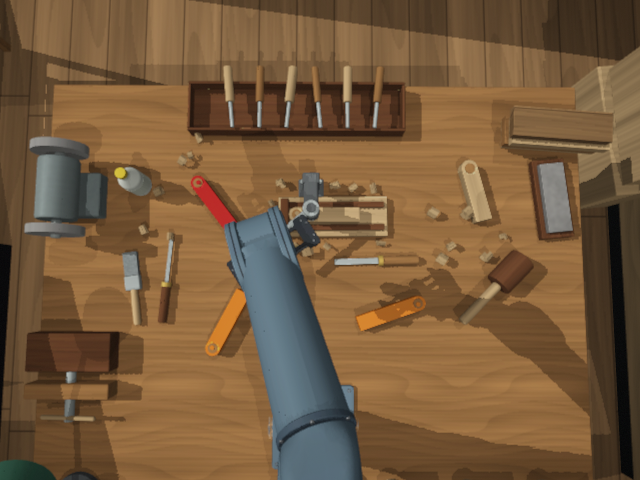

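View pics/f_scene.png

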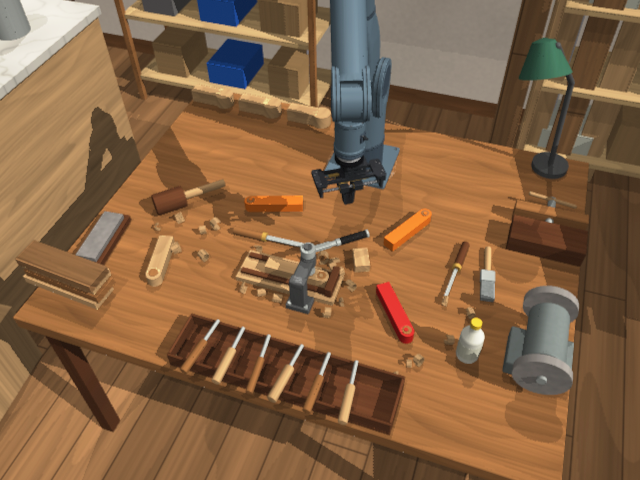

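Request:
drive_tool(deltas=[{"tx": -2,"ty": -2,"tz": 2,"spin": 0},{"tx": -4,"ty": -6,"tz": 0,"spin": 0},{"tx": -6,"ty": -10,"tz": -4,"spin": 0},{"tx": -6,"ty": -14,"tz": -8,"spin": 0},{"tx": -6,"ty": -17,"tz": -12,"spin": 0}])

```text
clock: 16.65
eef_pos: [0.4421, 0.2762, 0.2747]
orientation: [1.888, 0.567, -1.89]
force: [1.1, -0.4, 0.5]
opening: 0.0006
```

```bash
python3 st.py; python3 - <<'E'
from cell import env
import cv2
p,d=env.get_image("top");cv2.imwrite("pics/g_top.png",cv2.resize(p[160:290,230:410,::-1],None,fx=4.4,fy=4.4,interpolation=cv2.INTER_CUBIC))
p,d=env.get_image("scene");cv2.imwrite("pics/g_scene.png",cv2.resize(p[195:320,220:380,::-1],None,fx=4.6,fy=4.6,interpolation=cv2.INTER_CUBIC))
E
```

```text
yaw -0.9868 r 0.2923 t 0.0462 handle ang est 110.57 Ftan 0.71 |M| 0.121 F [ 1.1 -0.4  0.5] M [-0.08 -0.09 -0.03] z 0.2747 16.65
```

View pics/g_top.png

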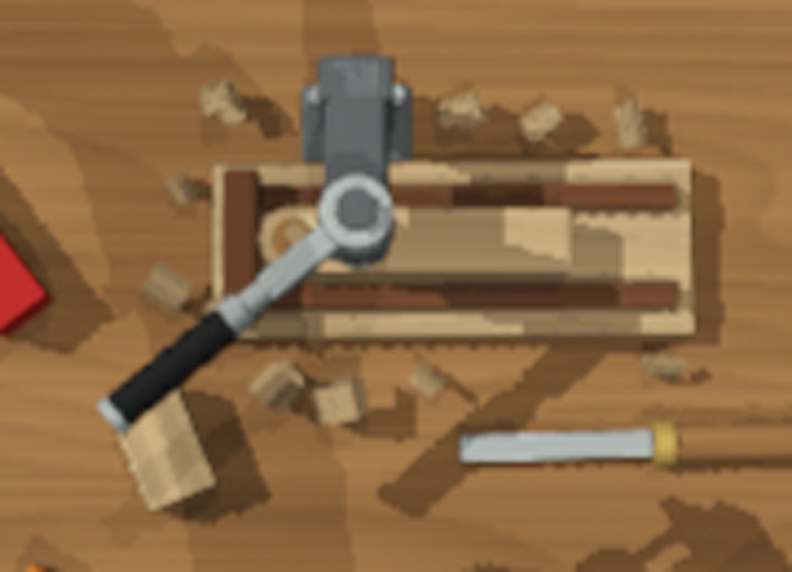

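View pics/g_scene.png

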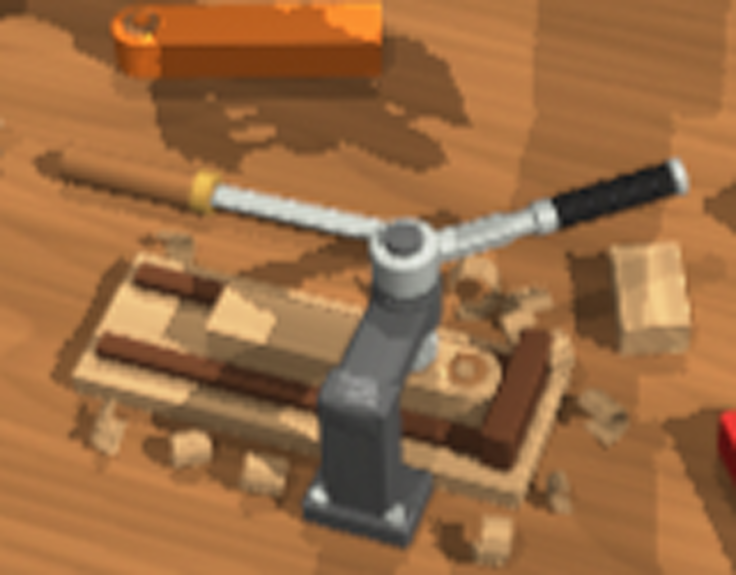

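```bash
python3 - <<'E'
from h import *
p,d,m=pickle.load(open("top0.pkl","rb"))
f=lambda x,y,z:ray(m,230+x/4.4,160+y/4.4,z)[:2]
h=f(356,210,.168);e=f(113,413,.147);v=e-h;print(h,e,np.degrees(np.arctan2(v[1],v[0])))
print("blank flat end",f(570,240,.056),f(570,240,.056)[1]-.0068+.095)
print("stop",f(258,240,.056), "round",f(259,240,.056))
E
```

```text
[0.5648127  0.00684274] [0.45286022 0.1426066 ] 129.50939130873564
blank flat end [ 0.56585254 -0.12300322] -0.03480322001194866
stop [0.5651133  0.06706846] round [0.56511567 0.06645945]
```

The handle is back at 129.5°, against an estimated 129.8° at the click. The blank sits at y ≈ -34.8 mm, and the arm is clear. I'll let it settle and hand in.

Request:
drive_tool(deltas=[{"tx": 0,"ty": 0,"tz": 0,"spin": 0},{"tx": 0,"ty": 0,"tz": 0,"spin": 0},{"tx": 0,"ty": 0,"tz": 0,"spin": 0}])

```text
clock: 17.05
eef_pos: [0.4426, 0.2728, 0.2748]
orientation: [1.889, 0.565, -1.891]
force: [-0.1, -0.6, -0.5]
opening: 0.0005
```

```bash
python3 -c "
from cell import env
print(env.read_state()['force'],env.job_done())"
```

```text
the job is handed in; nothing more can be done
[-0.07309592 -0.59980486 -0.51179335] None
```

I pushed the blank home against the end stop, then swung the wrench clockwise about 1.0 rad until it clicked. I stopped about 0.1 rad past the click, backed the fingers off and handed the job in at about 17 s.

**Last checks:**
- **Blank:** its origin is at y ≈ -34.8 mm in the clamp's frame (home is -35 mm), touching the stop in the last pictures.
- **Handle:** it rests at 129.5°, against an estimated 129.8° at the click, so it has sprung back in line.
- **Click:** the wrist moment peaked, then fell by a third over about 0.1 rad, as the description says.
- **Pad force:** I couldn't measure this directly. From the turn after the force began to rise, I put it at roughly 70 N.
- **Other things on the bench:** nothing looked moved in the pictures, though I didn't measure each item.

**What went wrong or disagreed:**
- **First push missed:** the fingers went over the blank without moving it. In the pictures the fingertips sit about 20–25 mm higher than the reported TCP, so I worked lower to make up for it.
- **Force while backing off:** one reading showed about 10 N on the fingers as the handle sprang back. It was near zero at the next reading.

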